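# Store the gel cassette and lock the rack

## Robot

A 6-joint arm with a two-finger parallel gripper is mounted at the origin on a cart in front of the work surface, level with it; the furniture and walls round the work are solid. World frame = base frame: x ahead of the robot, y to its left, z up, the work surface at z = 0. Lengths are in m, angles in rad, forces in N, time in s.
With the tool pointing down it reaches from about 0.275 to 0.875 m from the base axis. Payload 12.5 kg.
Tool frame: the origin (TCP) lies midway between the tips of the shut fingers; the grasp point (between the pads) lies 19 mm behind it; z points along the fingers, y is the line along which they close (so a half turn about z gives the same grasp; the last joint's range is limited). The gripper opens to 85 mm and grips with 20 to 120 N. Pads are 22 mm wide; open, the fingers measure 114 mm over their backs; the gripper's body (76 mm by 85 mm) begins 54 mm behind the grasp point. The pads swing forward as they close: fully open they stand 13 mm farther back than shut.
Start: joints at [-1.245, 0.351, 1.652, -0, 1.139, -0.085], TCP at [0.22, -0.504, 0.231] pointing down, gripper open.
Joint ranges: [-2.75, 2.75], [-0.79, 2.1], [0.01, 2.65], [-1.57, 4.71], [0.07, 3.14], [-2.87, 2.87]. Speed limits (rad/s): [2.22, 2.22, 2.79, 3.14, 3.14, 3.14].

## Interface

Orientations are given as a unit quaternion [x, y, z, w].
In Python, from workcell import arm gives the robot as it stands.
- The arm moves only by the tool move_arm, never from a script. Its arguments are lists of equal length, an entry for each row: "travel": the shift along the tool's x, y, z in m, a list of three; "angular": the turn, a rotation vector about the tool's x, y, z in rad, a list of three; "grip": the finger opening in m, from 0 to 0.0854. In form: {"travel": [[x, y, z], ...], "angular": [[wx, wy, wz], ...], "grip": [grip, ...]}. A call has 1 to 5 rows; each row shifts and turns the commanded pose from where the row before left it, along the tool's axes as they then stand; what a row does not reach is not made up. A row lasts 1/10 s, in which the tool goes at most 50 mm and 8.59 degrees, less where a joint would pass 70% of its speed; a pose out of reach is approached as far as the arm can. A call is refused whole if a number of a shift passes 0.05 or a number of a turn 0.15, either way. A call with a gripper value outside its range is refused whole. The fingers move at their own pace and stop on an object; "force" is the grip in N (left out, the last holds). Time passes only in rows, so rows that do not move let the fingers close. It gives the time, the measured TCP pose, the force, the opening and the grip force at its end, in the units of the state.
- arm.read_state(): the state, without advancing time (a new reading comes with each control period).
- arm.capture(name): name is "scene" or "top" or "wrist"; returns (picture, depth): 400x640x3 uint8, red, green, blue; 400x640 float32, m along the optical axis (not along the pixel's ray), 0 where there is no reading.
- arm.calibration(name): a dict with "mtx" (3x3 intrinsics, pixels), "pose" (4x4, takes a point from camera to world coordinates); the wrist camera has in their place "tool_from_camera" (4x4, takes a point from camera to tool coordinates, whose origin is the TCP and whose axes are the flange's). Camera axes: x right, y up, looking along -z (the intrinsics and any distortion apply to the point x, -y, -z); pixel columns grow to the right and rows downward; lengths in m; the calibration is good to about 2 mm. A picture is of the moment at which its call begins: read the wrist's pose just before it. calibration takes no time and is no camera call.
- arm.finish_job(): hands the job in; it is judged then, once.
The state is a dict: "clock": time; "joint_pos": joint angles; "dq": joint speeds; "joint_torque": joint torques, N m; "tool_pos": TCP position; "tool_rot": TCP orientation; "contact_force": force on the tool from outside, world axes, zero at the start; "moment": the same for the moment, N m; "grip_width": finger opening in m; "grip_force": force on a finger pad.
Only numpy, scipy, OpenCV 4.12 (cv2) and the standard library are available. Lean on these libraries where they do the work, as an engineer would, in place of code of your own. Each camera call takes 0.05 s, during which the arm holds its last target. There are 200 camera calls.

## Task

Take the gel cassette out of its single stand and lower it gently into the one empty slot of the storage rack, fully down between its neighbours. Then lock the rack: thread the retaining rod over the cassettes from the right-hand end (as the robot sees it) through the holes of both ears until its handle is up against the ear. Leave the other cassettes standing in their slots and the things round about where they are.

Things in the scene. Friction and masses are not known exactly. Their poses are not given: they have to be found in the camera images.
- cassette: Gel cassette: flat grey plastic card, 60 mm wide (x), 8 mm thick (y), 100 mm tall (z), about 0.12 kg, alike when turned half round. Origin: centre of its bottom edge. It stands upright in the stand, top 108 mm above the worktop. Its two narrow edges (60 mm apart, x = +-30 mm) are free and can be held from above near the top.
- stand: Fixed one-slot drain stand, 90 x 62 mm, made like one slot of the rack, in which the cassette starts. Origin: centre of its underside; slot along x.
- rack: Fixed aluminium rack, base 90 (x) x 150 mm (y), origin at the centre of its underside. Five slots along x, side by side at y = -40, -20, 0, 20, 40 mm, floors 8 mm above the worktop. Four hold cassettes; one of the middle three is empty. At each y end stands an ear, 8 mm thick (|y| = 58 to 66 mm), to 32 mm wide and 134 mm high, with a 15 mm round hole for the rod, 119.5 mm above the worktop.
- slot_liner: Thin rubber strip (56 x 8 x 0.6 mm) on the floor of the empty slot. Origin: where the bottom centre of a seated cassette belongs, 8 mm above the worktop; axes as the rack's (x along the slot). The slot is 11 mm wide between 9 mm walls with 45 degree roofs that lead in, 36 mm above the worktop at the top; lips 16 mm high end it at x = +-35 mm.
- hole_near (a point): Centre of the hole in the rack's -y (right-hand) ear, on its outer (-y) face; axes as the rack's. The rod enters here and moves toward the rack's +y. Each hole has a 2 mm lead-in on its -y side; the rod passes above the seated cassettes, whose tops are at 108 mm.
- hole_far (a point): Centre of the hole in the rack's +y ear, on its outer (+y) face; axes as the rack's.
- rod: Retaining rod, 0.1 kg nominal: black flat-sided handle 16 mm (x) x 44 mm (y) x 26 mm (z) with a steel shaft of 10 mm diameter that leaves its +y face and is 144 mm long (last 5 mm tapered to 4 mm). Origin: centre of the handle, on the shaft's axis. It lies level on its cradle, axis 43 mm above the worktop.
- rod_shoulder (a point): Centre of the handle's +y face, where the shaft begins (22 mm from the rod's origin); it stops against the rack's ear.
- rod_tip (a point): Tip of the shaft, 166 mm along +y from the rod's origin.
- cradle: Fixed rest for the rod, base 44 mm (x) x 190 mm (y) x 6 mm high; a pad 11 mm wide (x), 38 mm long under the handle (y = -70 mm, top 30 mm high) and an upward-open U notch, 14 mm wide, 49 mm high, under the shaft at y = +60 mm. Origin: centre of its underside. The rod lifts straight up.
- bottle_small: Small white-capped bottle, 34 mm wide, 68 mm high; bystander. Origin: centre of its underside.
- bench_timer: Bench timer 60 x 68 x 18 mm; bystander. Origin: centre of its underside.
- tape_roll: Roll of label tape, 62 mm across, 18 mm high, lying flat; bystander. Origin: centre of its underside.
- bottle_buffer: Reagent bottle with screw cap, 56 mm wide, 103 mm high; bystander. Origin: centre of its underside.
- neighbour_0: Like the cassette, already standing in a slot of the rack.
- neighbour_1: Like the cassette, already standing in a slot of the rack.
- neighbour_2: Like the cassette, already standing in a slot of the rack.
- neighbour_3: Like the cassette, already standing in a slot of the rack.
Not all that is in view belongs to the job. Leave any blue look-alike of the cassette alone.

How it is judged:
By the outcome, as a careful person would: the job done as asked, in the order asked, and still so for the second after the job is handed in, with the robot touching nothing.
It also fails if it takes over 59 s, if anything falls off the work surface, if the arm or the gripper's body presses on something with over 40 N, if the wrist force passes 120 N, or if a joint passes its speed limit or range.

## Working session

There is one attempt and no reset: what is moved stays moved. The work goes in short steps, Python scripts to look and compute and a tool call to move; the robot and the scene stay as the last step left them, time stands still between calls to the robot, and variables do not carry over. Pictures are saved under pics/ and viewed, at most 10 in all, crops included, and the job is handed in when it is done.

Besides the shell and the picture viewer there is one more tool, called after "Emit:" as a command line: name --argument value ..., lists and objects as JSON in quotes. move_arm: Moves the arm, as the interface text tells. Its arguments: {"type":"object","properties":{"travel":{"type":"array","items":{"type":"array","items":{"type":"number"}}},"angular":{"type":"array","items":{"type":"array","items":{"type":"number"}}},"grip":{"type":"array","items":{"type":"number"}},"force":{"type":"number"}},"required":["travel","angular","grip"]}

```bash
mkdir -p pics; cat > h.py <<'E'
import numpy as np, cv2
from scipy.spatial.transform import Rotation as R
from workcell import arm
def shot(n):
    s=arm.read_state(); im,d=arm.capture(n); c=arm.calibration(n)
    K=np.array(c["mtx"])
    if n=="wrist":
        T=np.eye(4);T[:3,:3]=R.from_quat(s["tool_rot"]).as_matrix();T[:3,3]=s["tool_pos"]
        P=T@np.array(c["tool_from_camera"])
    else: P=np.array(c["pose"])
    return im,d,K,P,c
def cloud(d,K,P):
    v,u=np.mgrid[:d.shape[0],:d.shape[1]]
    p=np.stack([(u-K[0,2])/K[0,0]*d,-(v-K[1,2])/K[1,1]*d,-d],-1)
    w=p@P[:3,:3].T+P[:3,3]; w[d==0]=np.nan; return w
def ray(u,v,K,P,z):
    r=P[:3,:3]@np.array([(u-K[0,2])/K[0,0],-(v-K[1,2])/K[1,1],-1]); return P[:3,3]+r*(z-P[2,3])/r[2]
def save(n,im): cv2.imwrite("pics/"+n,cv2.cvtColor(im,cv2.COLOR_RGB2BGR))
E
python3 - <<'E'
from h import *
for n in("scene","top"):
    im,d,K,P,c=shot(n); save(n+".png",im); np.savez(n,im=im,d=d,K=K,P=P)
    print(n,K.round(1).tolist(),P.round(3).tolist(),[k for k in c])
    print((d==0).mean())
c=arm.calibration("wrist");print(c); s=arm.read_state();print(s)
E
```

```text
scene [[472.5, 0.0, 321.3], [0.0, 472.5, 198.3], [0.0, 0.0, 1.0]] [[-0.521, 0.354, -0.777, -0.364], [-0.853, -0.2, 0.481, 0.481], [0.015, 0.914, 0.406, 0.547], [0.0, 0.0, 0.0, 1.0]] ['mtx', 'pose']
0.00371875
top [[385.3, 0.0, 314.0], [0.0, 385.3, 203.6], [0.0, 0.0, 1.0]] [[0.015, 0.996, -0.093, 0.45], [-1.0, 0.017, 0.023, -0.058], [0.025, 0.093, 0.995, 0.962], [0.0, 0.0, 0.0, 1.0]] ['mtx', 'pose']
0.00378125
{'mtx': array([[343.13309783,   0.        , 319.0728823 ],
       [  0.        , 343.13309783, 200.59173351],
       [  0.        ,   0.        ,   1.        ]]), 'tool_from_camera': array([[-9.28780848e-04,  9.46041410e-01,  3.24044423e-01,
         8.33604440e-02],
       [ 9.99999564e-01,  9.09811503e-04,  2.10036283e-04,
         3.95407657e-04],
       [-9.61163221e-05,  3.24044477e-01, -9.46041843e-01,
        -1.42249540e-01],
       [ 0.00000000e+00,  0.00000000e+00,  0.00000000e+00,
         1.00000000e+00]])}
{'clock': 0.1, 'joint_pos': array([-1.24462860e+00,  3.51182935e-01,  1.65238598e+00, -1.32056239e-05,
        1.13912834e+00, -8.46308556e-02]), 'dq': array([-0.00054191, -0.00110926, -0.00082497,  0.0024963 , -0.0012027 ,
        0.00059092]), 'joint_torque': array([ 4.57297347e-04, -5.06830645e+01, -2.91878521e+01, -9.19622539e-05,
        2.65370836e-03,  3.82348549e-05]), 'tool_pos': array([ 0.21954041, -0.50393623,  0.23080211]), 'tool_rot': array([ 9.78978911e-01,  2.03960750e-01, -7.24900844e-05, -5.47552972e-04]), 'contact_force': array([-0.77372148, -0.12563819,  0.07936807]), 'moment': array([-0.05754072,  0.02195761, -0.02032357]), 'grip_force': 0.0, 'grip_width': 0.08538890977673863}
```

View pics/top.png

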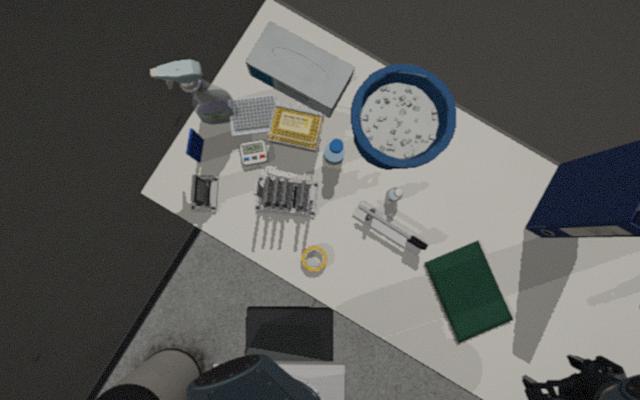

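View pics/scene.png

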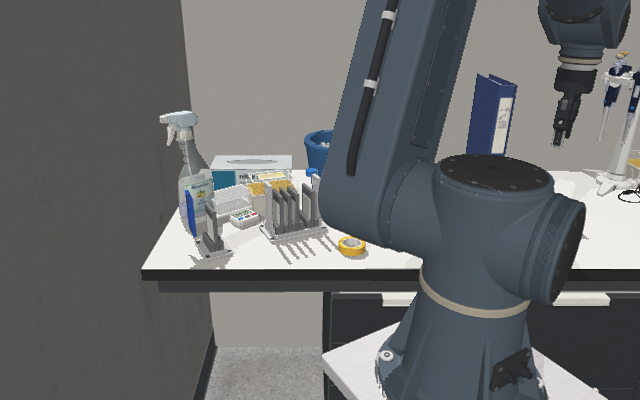

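The top view shows the grey cassette in its stand at (204,192), the blue look-alike leaning at (195,146), the rack at (287,195), and the rod at (390,228) with its black handle at (415,243). The scene view agrees: the grey card in the stand is at (210,225) and the blue one behind it at (193,212). The grey one in the single stand fits the description. I'll enlarge to confirm and measure.

```bash
cat > m.py <<'E'
from h import *
f=np.load("top.npz"); im,d,K,P=f["im"],f["d"],f["K"],f["P"]
save("crop.png",cv2.resize(im[130:265,170:440],None,fx=2.9,fy=2.9,interpolation=cv2.INTER_CUBIC))
w=cloud(d,K,P)
print("table z",np.nanmedian(w[215:225,330:345,2]))
def rect(n,u0,u1,v0,v1,z0,z1):
    s=w[v0:v1,u0:u1]; m=(s[...,2]>z0)&(s[...,2]<z1); p=s[m]
    k,l=cv2.connectedComponents(m.astype(np.uint8))[:2]
    for i in range(1,k):
        q=s[l==i]
        if len(q)<8: continue
        r=cv2.minAreaRect((q[:,:2]*1000).astype(np.float32))
        print(n,len(q),"c",np.round(r[0],1),"sz",np.round(r[1],1),"ang",round(r[2],1),"z",np.median(q[:,2]).round(4))
rect("stand tall",185,225,165,220,.09,.12)
rect("stand all",185,225,165,220,.004,.06)
rect("rack tall",245,325,160,225,.095,.125)
rect("ears",245,325,160,225,.122,.145)
rect("rack all",245,325,160,225,.004,.15)
rect("rod",345,435,190,260,.035,.07)
rect("cradle",345,435,190,260,.003,.07)
E
python3 m.py
```

```text
table z -0.00035229298767747164
stand tall 159 c [559.9 193.7] sz [ 8.8 58.8] ang 88.4 z 0.1064
stand all 679 c [560.3 192.6] sz [60.8 89.9] ang 86.5 z 0.0114
rack tall 114 c [560.9  30.2] sz [ 8.8 59.7] ang 85.1 z 0.1071
rack tall 109 c [558.7  10.3] sz [ 8.3 58.9] ang 84.9 z 0.1072
rack tall 106 c [556.7  -9.6] sz [ 8.2 59.1] ang 84.5 z 0.1076
rack tall 24 c [561.6  49.3] sz [ 2.1 29.6] ang 84.6 z 0.11
rack tall 103 c [553.2 -49.3] sz [ 8.3 59.1] ang 84.8 z 0.1075
ears 65 c [562.8  52.3] sz [ 8.1 32.1] ang 84.9 z 0.1327
ears 54 c [551.5 -71.1] sz [ 7.7 31.7] ang 84.6 z 0.1333
rack all 102 c [639.4  66.8] sz [11.7 55.2] ang 3.7 z 0.0144
rack all 2207 c [558.4  -9.4] sz [149.6  92.6] ang 84.6 z 0.0327
rod 124 c [ 559.2 -272.9] sz [30.9 22. ] ang 82.7 z 0.05
rod 431 c [ 482.1 -263.4] sz [186.3  27.9] ang 56.7 z 0.0478
cradle 169 c [ 559.3 -278.9] sz [44.9 26.3] ang 77.6 z 0.046
cradle 1317 c [ 479.5 -271.9] sz [204.8  44.7] ang 58.8 z 0.0069
```

View pics/crop.png

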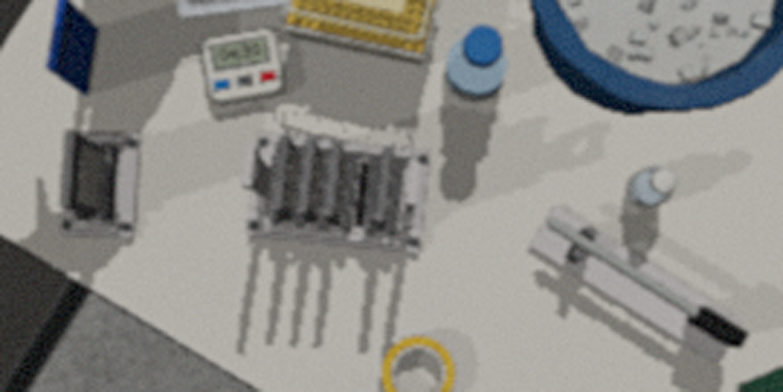

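The crop confirms it: the grey card stands in the one-slot stand at crop (100,185), and the blue panel at (72,45) stands apart behind it, so it's the look-alike. In the rack, the gap is the second slot from the right, at crop (362,190). That matches depth: cassettes at rack y of 40, 20, 0 and -40, so y = -20 is empty.

```bash
cat >> h.py <<'E'
def plan(pos,yaw,n,s=None):
    """rows (tool frame) to bring TCP to pos with tool x at world yaw deg, tool down"""
    s=s or arm.read_state(); p=np.array(s["tool_pos"]); q=R.from_quat(s["tool_rot"])
    y=np.radians(yaw); g=R.from_matrix([[np.cos(y),np.sin(y),0],[np.sin(y),-np.cos(y),0],[0,0,-1]])
    rv=(q.inv()*g).as_rotvec()/n; dp=(np.array(pos)-p)/n
    print("d",(np.array(pos)-p).round(4),"rv/row",rv.round(4))
    for i in range(n): print(q.inv().apply(dp).round(4).tolist()); q=q*R.from_rotvec(rv)
E
python3 - <<'E'
from h import *
f=np.load("top.npz"); w=cloud(f["d"],f["K"],f["P"])
m=w[...,2]>.15; m[330:]=0; m[:,500:]=0
n,l,st,c=cv2.connectedComponentsWithStats(m.astype(np.uint8))
for i in range(1,n):
    if st[i,4]>30: q=w[l==i]; print(st[i],q.min(0).round(2),q.max(0).round(2))
plan([.558,.193,.22],87.5,16)
E
```

```text
[    0     0   224   330 38898] [0.26 0.13 0.15] [0.97 0.54 0.55]
[ 344    0  156   89 7047] [ 0.79 -0.48  0.15] [ 0.98 -0.14  0.37]
[ 350   64  106  104 2592] [ 0.61 -0.38  0.15] [ 0.84 -0.15  0.16]
d [ 0.3385  0.6969 -0.0108] rv/row [-0.0001 -0.     -0.0698]
[0.0368, -0.0315, 0.0007]
[0.0389, -0.0288, 0.0007]
[0.0408, -0.0261, 0.0007]
[0.0425, -0.0232, 0.0007]
[0.044, -0.0201, 0.0007]
[0.0453, -0.017, 0.0007]
[0.0464, -0.0138, 0.0007]
[0.0473, -0.0105, 0.0007]
[0.0479, -0.0072, 0.0007]
[0.0483, -0.0039, 0.0007]
[0.0484, -0.0005, 0.0007]
[0.0483, 0.0029, 0.0007]
[0.048, 0.0062, 0.0007]
[0.0475, 0.0096, 0.0007]
[0.0467, 0.0129, 0.0007]
[0.0457, 0.0161, 0.0007]
```

Emit:
move_arm --travel '[[0.037,-0.0315,0],[0.039,-0.029,0],[0.041,-0.026,0],[0.0425,-0.023,0],[0.044,-0.02,0]]' --angular '[[0,0,-0.07],[0,0,-0.07],[0,0,-0.07],[0,0,-0.07],[0,0,-0.07]]' --grip '[0.085,0.085,0.085,0.085,0.085]'

```text
clock: 0.6
tool_pos: [0.3261, -0.2845, 0.2312]
tool_rot: [0.928, 0.372, -0.0, -0.0]
contact_force: [1.0, -0.0, -0.7]
grip_width: 0.0848
grip_force: 0.0
```

Emit:
move_arm --travel '[[0.045,-0.017,0],[0.0465,-0.014,0],[0.0475,-0.0105,0],[0.048,-0.007,0],[0.0485,-0.004,0]]' --angular '[[0,0,-0.07],[0,0,-0.07],[0,0,-0.07],[0,0,-0.07],[0,0,-0.07]]' --grip '[0.085,0.085,0.085,0.085,0.085]'

```text
clock: 1.1
tool_pos: [0.4318, -0.066, 0.2313]
tool_rot: [0.849, 0.529, 0.0, 0.0]
contact_force: [1.8, -2.0, 0.5]
grip_width: 0.0853
grip_force: 0.0
```

```bash
python3 - <<'E'
from h import *
f=np.load("top.npz"); w=cloud(f["d"],f["K"],f["P"])
m=w[...,2]>.12; m[330:]=0; m[:,240:]=0
q=w[m]
for lo in np.arange(.3,.95,.05):
    s=q[(q[:,0]>lo)&(q[:,0]<lo+.05)&(q[:,1]>.21)]
    if len(s): i=np.argmin(s[:,1]); print(lo.round(2),s[i].round(3),np.percentile(s[:,1],[5,50]).round(3))
plan([.558,.193,.22],87.5,6)
E
```

```text
0.3 [0.35 0.49 0.19] [0.492 0.503]
0.35 [0.399 0.461 0.208] [0.463 0.475]
0.4 [0.45  0.432 0.305] [0.434 0.446]
0.45 [0.499 0.402 0.369] [0.405 0.417]
0.5 [0.549 0.373 0.367] [0.376 0.389]
0.55 [0.6   0.344 0.446] [0.348 0.36 ]
0.6 [0.65  0.316 0.403] [0.319 0.331]
0.65 [0.7   0.286 0.451] [0.29  0.302]
0.7 [0.748 0.21  0.227] [0.261 0.275]
0.75 [0.757 0.21  0.272] [0.232 0.248]
0.8 [0.836 0.21  0.316] [0.211 0.221]
d [ 0.1262  0.259  -0.0113] rv/row [ 0.      0.     -0.0689]
[0.048, -0.0002, 0.0019]
[0.0479, 0.0031, 0.0019]
[0.0476, 0.0064, 0.0019]
[0.047, 0.0097, 0.0019]
[0.0463, 0.0129, 0.0019]
[0.0453, 0.0161, 0.0019]
```

Emit:
move_arm --travel '[[0.048,0,0.002],[0.048,0.003,0.002],[0.0475,0.0065,0.002],[0.047,0.01,0.002],[0.0465,0.013,0.002]]' --angular '[[0,0,-0.069],[0,0,-0.069],[0,0,-0.069],[0,0,-0.069],[0,0,-0.069]]' --grip '[0.085,0.085,0.085,0.085,0.085]'

```text
clock: 1.6
tool_pos: [0.5381, 0.1496, 0.221]
tool_rot: [0.746, 0.666, -0.0, -0.0]
contact_force: [0.4, -1.1, 0.5]
grip_width: 0.0847
grip_force: 0.0
```

Emit:
move_arm --travel '[[0.045,0.016,0.001],[0,0,0],[0,0,0]]' --angular '[[0,0,-0.068],[0,0,0],[0,0,0]]' --grip '[0.085,0.085,0.085]'

```text
clock: 1.9
tool_pos: [0.5584, 0.191, 0.2195]
tool_rot: [0.723, 0.691, -0.001, -0.0]
contact_force: [-0.0, 0.3, 0.2]
grip_width: 0.085
grip_force: 0.0
```

```bash
cat >> h.py <<'E'
def rects(w,m,n="",mn=60):
    k,l=cv2.connectedComponents(m.astype(np.uint8))[:2]
    for i in range(1,k):
        q=w[l==i]
        if len(q)<mn: continue
        r=cv2.minAreaRect((q[:,:2]*1000).astype(np.float32)); v,u=np.nonzero(l==i)
        print(n,len(q),"px",(int(u.mean()),int(v.mean())),"c",np.round(r[0],1),"sz",np.round(r[1],1),"ang",round(r[2],1),"z",np.median(q[:,2]).round(4))
E
python3 - <<'E'
from h import *
im,d,K,P,c=shot("wrist"); save("w1.png",im); w=cloud(d,K,P)
rects(w,(w[...,2]>.1)&(w[...,2]<.115),"tall")
rects(w,(w[...,2]>.004)&(w[...,2]<.05),"low",1000)
s=arm.read_state();print(s["tool_pos"],s["contact_force"]); plan([.56,.193,.2],87.5,1)
E
```

```text
tall 1888 px (536, 60) c [720.1 276.6] sz [  1.6 185. ] ang 59.9 z 0.1077
tall 1771 px (560, 201) c [750.9 165.7] sz [84.  33.9] ang 77.1 z 0.1081
tall 913 px (322, 190) c [561.4 193.9] sz [ 8.7 59.4] ang 88.2 z 0.1073
tall 429 px (331, 338) c [563.2  53.6] sz [ 7.6 31.8] ang 82.2 z 0.1091
tall 183 px (306, 355) c [538.5  33. ] sz [ 9.  13.3] ang 87.3 z 0.1068
tall 129 px (356, 357) c [586.2  28.6] sz [8.5 9.9] ang 88.8 z 0.107
tall 759 px (329, 372) c [559.3  10.8] sz [10.  59.8] ang 85.9 z 0.1067
tall 63 px (317, 383) c [546.   -4.6] sz [ 3.  27.5] ang 83.4 z 0.1013
low 4203 px (503, 77) c [749.6 259.8] sz [  1.3 336.8] ang 59.9 z 0.0282
low 3359 px (321, 153) c [561.3 194.2] sz [61.4 90.1] ang 88.3 z 0.0092
low 11627 px (519, 262) c [768.6  87.1] sz [138.1 228.2] ang 33.7 z 0.0402
low 2383 px (414, 256) c [665.1  75.8] sz [60.  66.6] ang 11.7 z 0.0158
low 3653 px (323, 298) c [557.7  -9.5] sz [151.4  90.1] ang 84.8 z 0.015
low 1015 px (414, 370) c [670.5 -75. ] sz [107.5  28.5] ang 67.6 z 0.0218
low 1131 px (623, 369) c [917.9 -66.7] sz [65.9  5.3] ang 62.2 z 0.0347
[0.55827563 0.19008069 0.21976719] [-0.02891988 -0.63664019 -0.27957064]
d [ 0.0017  0.0029 -0.0198] rv/row [-0.0012  0.0006 -0.0036]
[0.003, 0.0016, 0.0198]
```

View pics/w1.png

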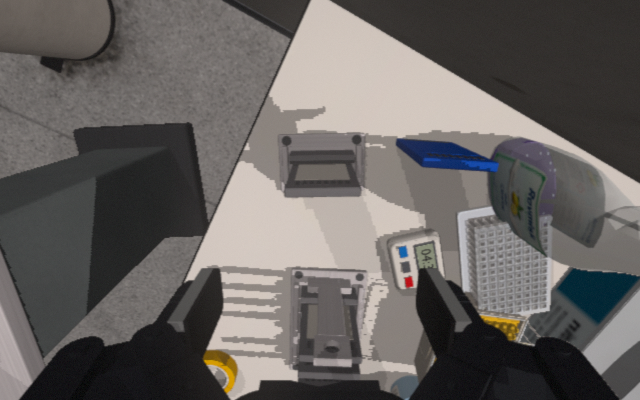

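Wrist view: the cassette's top edge is at (322,190), centred between the open fingers; the blue look-alike at (445,155) is clear of them. The cassette centre is about (0.561, 0.194), with its top at 107 mm as expected.

Emit:
move_arm --travel '[[0.0035,0.0025,0.04],[0,0,0.04],[0,0,0.04],[0,0,0.026],[0,0,0]]' --angular '[[0,0,-0.015],[0,0,0],[0,0,0],[0,0,0],[0,0,0]]' --grip '[0.085,0.085,0.085,0.085,0.085]'

```text
clock: 2.45
tool_pos: [0.5592, 0.192, 0.0714]
tool_rot: [0.719, 0.695, -0.003, -0.001]
contact_force: [0.5, 0.0, 0.5]
grip_width: 0.085
grip_force: 0.0
```

Emit:
move_arm --travel '[[0,0,0],[0,0,0],[0,0,0],[0,0,0],[0,0,0]]' --angular '[[0,0,0],[0,0,0],[0,0,0],[0,0,0],[0,0,0]]' --grip '[0.05,0.05,0.05,0.05,0.05]' --force 35

```text
clock: 2.95
tool_pos: [0.5624, 0.194, 0.0765]
tool_rot: [0.718, 0.696, 0.001, 0.001]
contact_force: [-1.6, -0.6, 8.7]
grip_width: 0.0591
grip_force: 37.3
```

```bash
python3 - <<'E'
from h import *
s=arm.read_state();print(s["tool_pos"],s["contact_force"],s["moment"],s["grip_width"],s["grip_force"])
print(R.from_quat(s["tool_rot"]).as_matrix().round(4).tolist())
E
```

```text
[0.56240223 0.19398792 0.07646919] [-1.64816006 -0.6181814   8.69747034] [-0.16731331  0.27229799  0.00296826] 0.059124553234458435 37.28765845298767
[[0.032, 0.9995, 0.0031], [0.9995, -0.032, 0.0007], [0.0008, 0.003, -1.0]]
```

Emit:
move_arm --travel '[[0,0,-0.012],[0,0,-0.03],[0,0,-0.036],[0,0,-0.036],[0,0,-0.036]]' --angular '[[0,0,0],[0,0,0],[0,0,0],[0,0,0],[0,0,0]]' --grip '[0.05,0.05,0.05,0.05,0.05]'

```text
clock: 3.45
tool_pos: [0.5613, 0.1938, 0.2272]
tool_rot: [0.718, 0.696, 0.001, 0.0]
contact_force: [0.4, 0.8, -1.7]
grip_width: 0.0593
grip_force: 38.2
```

```bash
python3 - <<'E'
from h import *
s=arm.read_state();print(s["tool_pos"],s["contact_force"],s["grip_width"])
plan([.5555,-.0294,.23],84.8,6)
E
```

```text
[0.56125282 0.19375977 0.22717954] [ 0.37854749  0.79538694 -1.69748806] 0.059266065452979105
d [-0.0058 -0.2232  0.0028] rv/row [ 0.0002 -0.0001  0.0098]
[-0.0372, 0.0002, -0.0005]
[-0.0372, 0.0006, -0.0005]
[-0.0372, 0.001, -0.0005]
[-0.0372, 0.0013, -0.0005]
[-0.0372, 0.0017, -0.0005]
[-0.0371, 0.0021, -0.0005]
```

Emit:
move_arm --travel '[[-0.037,0,-0.002],[-0.037,0.0005,-0.001],[-0.037,0.001,0],[-0.037,0.0015,0],[-0.037,0.0015,0]]' --angular '[[0,0,0.01],[0,0,0.01],[0,0,0.01],[0,0,0.01],[0,0,0.01]]' --grip '[0.05,0.05,0.05,0.05,0.05]'

```text
clock: 3.95
tool_pos: [0.5561, 0.0074, 0.2288]
tool_rot: [0.736, 0.677, 0.001, 0.001]
contact_force: [0.7, 0.8, -1.5]
grip_width: 0.0591
grip_force: 38.3
```

Emit:
move_arm --travel '[[-0.037,0.002,0],[0,0,0],[0,0,0]]' --angular '[[0,0,0.01],[0,0,0],[0,0,0]]' --grip '[0.05,0.05,0.05]'

```text
clock: 4.25
tool_pos: [0.5553, -0.0287, 0.2283]
tool_rot: [0.739, 0.673, 0.0, 0.0]
contact_force: [0.9, 0.6, -0.8]
grip_width: 0.059
grip_force: 38.2
```

```bash
python3 - <<'E'
from h import *
im,d,K,P,c=shot("wrist"); save("w2.png",im); w=cloud(d,K,P); np.savez("w2",w=w,im=im)
rects(w,(w[...,2]>.1)&(w[...,2]<.114),"tall",100)
rects(w,(w[...,2]>.125)&(w[...,2]<.137),"ear",60)
rects(w,(w[...,2]>.004)&(w[...,2]<.05),"low",1000)
s=arm.read_state();print(s["tool_pos"],s["contact_force"],s["tool_rot"],s["grip_width"])
E
```

```text
tall 927 px (319, 116) c [561.2  30.2] sz [ 7.8 59.4] ang 84.7 z 0.1074
tall 858 px (319, 142) c [559.5  10.5] sz [ 7.7 59.4] ang 84.7 z 0.1074
tall 831 px (319, 167) c [557.6  -9.3] sz [ 7.8 59.6] ang 84.3 z 0.1074
tall 150 px (317, 210) c [554.2 -45.7] sz [ 1.6 59.5] ang 85.1 z 0.1026
tall 854 px (451, 280) c [ 666.  -124.5] sz [30.6 31. ] ang 81.0 z 0.1024
tall 809 px (514, 314) c [ 732.7 -168. ] sz [ 19.3 114.1] ang 84.0 z 0.1067
tall 746 px (585, 376) c [ 796.4 -237.1] sz [28.1 79.8] ang 40.0 z 0.1126
ear 588 px (318, 86) c [562.9  51.6] sz [ 7.5 31.6] ang 84.6 z 0.1332
ear 376 px (544, 326) c [ 746.6 -161.6] sz [ 7.6 70.6] ang 77.2 z 0.1294
ear 226 px (617, 387) c [ 807. -228.] sz [ 5.4 51.9] ang 25.2 z 0.1305
ear 98 px (594, 389) c [ 792.3 -239.2] sz [12.  11.7] ang 71.0 z 0.126
low 14147 px (556, 62) c [760.2  35.2] sz [202.1 144.6] ang 62.4 z 0.0404
low 4678 px (422, 48) c [665.6  74.5] sz [60.4 67.9] ang 11.5 z 0.0159
low 5533 px (319, 129) c [557.8  -8.9] sz [147.4  90.2] ang 84.7 z 0.0156
low 1540 px (443, 146) c [679.7 -22.4] sz [124.   6.] ang 78.8 z 0.028
low 1466 px (471, 133) c [723.6 -25.9] sz [111.2  85.7] ang 78.5 z 0.0482
low 1170 px (542, 179) c [791.5 -55. ] sz [118.9   3.5] ang 62.5 z 0.0239
low 1822 px (190, 221) c [405.5 -80. ] sz [62.5 61.2] ang 38.1 z 0.017
low 2131 px (424, 242) c [ 663.  -123.6] sz [53.6 50.5] ang 32.0 z 0.0362
low 1605 px (624, 324) c [ 913.1 -255.6] sz [76.2  9.7] ang 60.8 z 0.0182
low 2356 px (279, 349) c [ 482.3 -268.4] sz [173.2  44. ] ang 58.9 z 0.0062
[ 0.55528086 -0.02788693  0.22810752] [-0.46026876  0.13015317 -1.16528048] [7.38941189e-01 6.73769770e-01 3.90508605e-04 2.51835310e-04] 0.058959718832160744
```

View pics/w2.png

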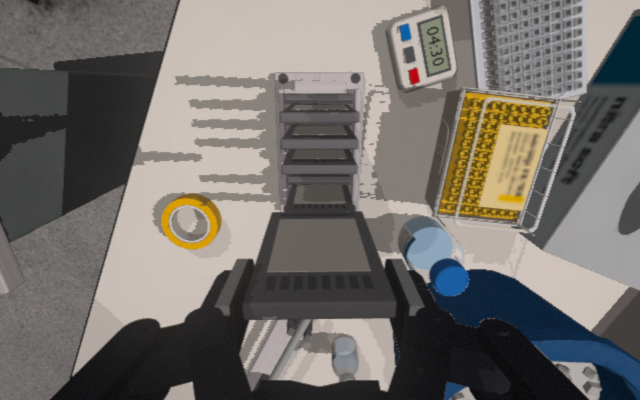

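The wrist view shows the held cassette hanging straight at (315,255), above the gap between the neighbour at (319,167) and the last one at (317,210). Next I'll measure how the cassette sits in the grip.

```bash
python3 - <<'E'
from h import *
w=np.load("w2.npz")["w"]
sub=w[200:300,262:372].reshape(-1,3)
q=sub[(sub[:,2]>.14)&(abs(sub[:,1]+.025)<.02)]
print(len(q),q.min(0).round(4),q.max(0).round(4))
a=np.radians(-5.3); X=np.array([np.cos(a),np.sin(a)]);Y=np.array([-np.sin(a),np.cos(a)])
c=np.array([.5558,-.0292]); l=np.c_[(q[:,:2]-c)@X,(q[:,:2]-c)@Y,q[:,2]]*1000
for z in range(140,270,10):
    t=l[(l[:,2]>z)&(l[:,2]<z+10)]
    if len(t)>20: print(z,len(t),"x",np.percentile(t[:,0],[1,99]).round(1),"y",np.median(t[:,1]).round(2), "slope",np.polyfit(t[:,0],t[:,1],1).round(4))
print("minz",np.percentile(l[:,2],[0.5,2]))
E
```

```text
9411 [ 0.525  -0.0281  0.1597] [ 0.5844 -0.0211  0.2588]
160 445 x [-30.5  27.2] y 4.69 slope [1.9000e-03 4.7055e+00]
170 558 x [-30.6  27.3] y 4.8 slope [1.900e-03 4.788e+00]
180 661 x [-30.3  27.3] y 4.93 slope [1.8000e-03 4.8996e+00]
190 768 x [-30.3  27.4] y 4.92 slope [2.6000e-03 4.9117e+00]
200 879 x [-30.1  26.6] y 4.93 slope [3.1000e-03 4.9286e+00]
210 985 x [-29.1  25.2] y 4.96 slope [1.9000e-03 4.9497e+00]
220 1115 x [-27.5  23.8] y 4.96 slope [2.7000e-03 4.9582e+00]
230 1312 x [-25.9  22.3] y 4.87 slope [1.5000e-03 4.8559e+00]
240 1381 x [-24.6  20.8] y 4.83 slope [2.9000e-03 4.8314e+00]
250 1305 x [-23.   19.7] y 4.68 slope [1.2000e-03 4.6915e+00]
minz [162.22482572 165.35517197]
```

Emit:
move_arm --travel '[[-0.001,0.0015,0.015],[0,0,0.035],[0,0,0.035],[0,0,0.025],[0,0,0.01]]' --angular '[[0,0,0],[0,0,0],[0,0,0],[0,0,0],[0,0,0]]' --grip '[0.05,0.05,0.05,0.05,0.05]'

```text
clock: 4.8
tool_pos: [0.5557, -0.028, 0.1054]
tool_rot: [0.738, 0.674, -0.001, -0.001]
contact_force: [0.5, -0.4, 0.0]
grip_width: 0.0593
grip_force: 38.2
```

Emit:
move_arm --travel '[[0,0,0.006],[0,0,0.005],[0,0,0.005],[0,0,0.005],[0,0,0.003]]' --angular '[[0,0,0],[0,0,0],[0,0,0],[0,0,0],[0,0,0]]' --grip '[0.05,0.05,0.05,0.05,0.05]'

```text
clock: 5.3
tool_pos: [0.5568, -0.0294, 0.0833]
tool_rot: [0.739, 0.674, 0.0, 0.0]
contact_force: [-0.1, -0.1, -1.6]
grip_width: 0.0593
grip_force: 38.2
```

Emit:
move_arm --travel '[[0,0,0.002],[0,0,0.002],[0,0,0.0015],[0,0,0.001],[0,0,0]]' --angular '[[0,0,0],[0,0,0],[0,0,0],[0,0,0],[0,0,0]]' --grip '[0.05,0.05,0.05,0.05,0.05]'

```text
clock: 5.8
tool_pos: [0.5567, -0.0294, 0.0768]
tool_rot: [0.739, 0.674, 0.0, -0.0]
contact_force: [0.5, -0.6, -1.1]
grip_width: 0.0595
grip_force: 38.2
```

```bash
python3 - <<'E'
from h import *
im,d,K,P,c=shot("wrist"); w=cloud(d,K,P)
q=w[150:330,250:390].reshape(-1,3)
rects(w,(w[...,2]>.09)&(w[...,2]<.13)&(abs(w[...,1]+.02)<.04)&(abs(w[...,0]-.556)<.04),"tops",40)
for i in (1,2): 
  s=arm.read_state();print(s["tool_pos"],s["contact_force"])
t=w[(w[...,2]>.105)&(abs(w[...,1]+.029)<.006)&(abs(w[...,0]-.556)<.02)]
print(len(t),np.percentile(t[:,2],[5,50,95]) if len(t) else 0)
E
```

```text
tops 5806 px (315, 207) c [559.1  10.5] sz [ 8.9 60. ] ang 84.7 z 0.1069
tops 22501 px (316, 298) c [555.3 -29. ] sz [49.2 80.7] ang 85.2 z 0.1066
[ 0.55670725 -0.02937238  0.07683349] [-0.56850779 -0.05614122 -1.61067857]
[ 0.55670725 -0.02937238  0.07683349] [-0.56850779 -0.05614122 -1.61067857]
2165 [0.10570669 0.10790818 0.10897162]
```

Emit:
move_arm --travel '[[0,0,0.0005],[0,0,0.0005],[0,0,0.0005],[0,0,0],[0,0,0]]' --angular '[[0,0,0],[0,0,0],[0,0,0],[0,0,0],[0,0,0]]' --grip '[0.05,0.05,0.05,0.05,0.05]'

```text
clock: 6.35
tool_pos: [0.5568, -0.0294, 0.0765]
tool_rot: [0.739, 0.674, 0.0, 0.0]
contact_force: [-6.4, 1.4, 14.1]
grip_width: 0.0593
grip_force: 39.8
```

Emit:
move_arm --travel '[[0,0,-0.001],[0,0,0],[0,0,0],[0,0,0],[0,0,-0.01]]' --angular '[[0,0,0],[0,0,0],[0,0,0],[0,0,0],[0,0,0]]' --grip '[0.085,0.085,0.085,0.085,0.085]'

```text
clock: 6.85
tool_pos: [0.5559, -0.0293, 0.0856]
tool_rot: [0.739, 0.674, -0.001, -0.001]
contact_force: [-0.6, -0.3, 0.2]
grip_width: 0.0848
grip_force: 0.0
```

Emit:
move_arm --travel '[[0,0,-0.02],[0,0,-0.035],[0,0,-0.035],[0,0,-0.035],[0,0,-0.02]]' --angular '[[0,0,0],[0,0,0],[0,0,0],[0,0,0],[0,0,0]]' --grip '[0.085,0.085,0.085,0.085,0.085]'

```text
clock: 7.35
tool_pos: [0.5573, -0.0294, 0.2349]
tool_rot: [0.739, 0.674, 0.001, 0.001]
contact_force: [-0.1, 0.2, 0.6]
grip_width: 0.0853
grip_force: 0.0
```

```bash
python3 - <<'E'
from h import *
im,d,K,P,c=shot("wrist"); w=cloud(d,K,P); 
rects(w,(w[...,2]>.1)&(w[...,2]<.114),"tall",100)
rects(w,(w[...,2]>.125)&(w[...,2]<.137),"ear",60)
s=arm.read_state();print(s["tool_pos"],s["contact_force"],s["grip_width"],s["joint_pos"].round(2))
# rod target: handle centre from top view
f=np.load("top.npz"); w=cloud(f["d"],f["K"],f["P"]); m=np.zeros((400,640),bool); m[195:260,345:435]=1
g=f["im"].max(-1)<70
rects(w,m&g&(w[...,2]>.04)&(w[...,2]<.07),"handle",15)
rects(w,m&(w[...,2]>.003)&(w[...,2]<.02),"base",50)
plan([.44,-.33,.22],58.7,10)
E
```

```text
tall 852 px (316, 114) c [561.2  30.3] sz [ 7.7 59.7] ang 84.8 z 0.1074
tall 837 px (316, 140) c [559.4  10.3] sz [ 8.  59.1] ang 84.7 z 0.1074
tall 873 px (316, 165) c [557.5  -9.6] sz [ 9.1 59. ] ang 84.8 z 0.1072
tall 792 px (316, 188) c [555.3 -28.5] sz [ 7.8 59.5] ang 84.6 z 0.1072
tall 794 px (316, 211) c [554.1 -49.2] sz [ 9.2 59.4] ang 86.1 z 0.1072
tall 311 px (316, 234) c [551.9 -71.3] sz [ 8.7 31.7] ang 85.1 z 0.11
tall 426 px (450, 271) c [ 671.1 -120.6] sz [17.9 30.2] ang 38.0 z 0.1023
tall 624 px (516, 308) c [ 741.9 -166.3] sz [13.5 93.8] ang 79.0 z 0.107
tall 429 px (411, 360) c [ 628.6 -224.5] sz [80.7  9.5] ang 65.9 z 0.1073
ear 562 px (315, 85) c [563.1  51.9] sz [ 7.1 31.2] ang 84.7 z 0.1331
ear 548 px (316, 248) c [551.6 -71.5] sz [ 9.5 31.4] ang 85.0 z 0.1328
ear 472 px (526, 321) c [ 738.  -161.2] sz [11.1 85.2] ang 82.4 z 0.1295
ear 320 px (419, 370) c [ 630.3 -210.3] sz [60.   6.1] ang 58.9 z 0.1298
ear 173 px (608, 377) c [ 805.2 -224.1] sz [ 3.3 44.1] ang 29.4 z 0.1321
[ 0.55824159 -0.02950995  0.2372367 ] [0.79656293 0.14625092 2.86916228] 0.0850158662929168 [-0.14  0.36  1.63  0.    1.15 -0.04]
handle 122 px (417, 242) c [ 446.3 -324.5] sz [43.2 14.9] ang 59.8 z 0.055
base 658 px (384, 228) c [ 482.3 -265.9] sz [192.  44.] ang 58.0 z 0.0058
base 213 px (397, 224) c [ 485.8 -293.4] sz [145.5  11.6] ang 58.9 z 0.0057
d [-0.1182 -0.3005 -0.0172] rv/row [ 0.0007 -0.0001  0.0454]
[-0.031, -0.009, 0.0017]
[-0.0314, -0.0076, 0.0017]
[-0.0317, -0.0062, 0.0017]
[-0.0319, -0.0047, 0.0017]
[-0.0321, -0.0033, 0.0017]
[-0.0322, -0.0018, 0.0017]
[-0.0323, -0.0003, 0.0017]
[-0.0323, 0.0011, 0.0017]
[-0.0322, 0.0026, 0.0017]
[-0.032, 0.0041, 0.0017]
```

Emit:
move_arm --travel '[[-0.031,-0.0085,0.003],[-0.031,-0.007,0.003],[-0.0315,-0.0055,0.003],[-0.0315,-0.004,0.003],[-0.0315,-0.0025,0.003]]' --angular '[[0,0,0.045],[0,0,0.045],[0,0,0.045],[0,0,0.045],[0,0,0.045]]' --grip '[0.05,0.05,0.05,0.05,0.05]'

```text
clock: 7.9
tool_pos: [0.5005, -0.1797, 0.2165]
tool_rot: [0.81, 0.586, 0.0, 0.0]
contact_force: [0.7, 0.0, 0.7]
grip_width: 0.0502
grip_force: 0.0
```

Emit:
move_arm --travel '[[-0.0315,-0.001,0.003],[-0.0315,0.0005,0.003],[-0.0315,0.002,0.003],[-0.0315,0.0035,0.003],[-0.0315,0.005,0.003]]' --angular '[[0,0,0.045],[0,0,0.045],[0,0,0.045],[0,0,0.045],[0,0,0.045]]' --grip '[0.05,0.05,0.05,0.05,0.05]'

```text
clock: 8.4
tool_pos: [0.4473, -0.3287, 0.2015]
tool_rot: [0.871, 0.491, 0.0, 0.0]
contact_force: [0.6, -0.2, 0.6]
grip_width: 0.05
grip_force: 0.0
```

Emit:
move_arm --travel '[[0,0,0],[0,0,0],[0,0,0]]' --angular '[[0,0,0],[0,0,0],[0,0,0]]' --grip '[0.05,0.05,0.05]'

```text
clock: 8.7
tool_pos: [0.4481, -0.3268, 0.2015]
tool_rot: [0.87, 0.492, 0.0, -0.0]
contact_force: [0.2, 0.4, -0.9]
grip_width: 0.0498
grip_force: 0.0
```

```bash
python3 - <<'E'
from h import *
im,d,K,P,c=shot("wrist"); save("w3.png",im); w=cloud(d,K,P); g=im.max(-1)<75
near=(abs(w[...,0]-.48)<.15)&(abs(w[...,1]+.26)<.15)
rects(w,near&g&(w[...,2]>.046)&(w[...,2]<.062),"handle",60)
rects(w,near&~g&(w[...,2]>.035)&(w[...,2]<.052),"shaft",60)
rects(w,near&(w[...,2]>.003)&(w[...,2]<.02),"base",300)
s=arm.read_state();print(s["tool_pos"],s["contact_force"],s["joint_pos"].round(2))
plan([.446,-.325,.2],58.7,1)
E
```

```text
handle 360 px (490, 21) c [ 625.1 -286.6] sz [ 4.  42.6] ang 9.7 z 0.0543
handle 851 px (317, 181) c [ 447.  -326.1] sz [42.8 15.3] ang 59.2 z 0.0553
shaft 1968 px (319, 74) c [ 494.7 -258.7] sz [122.4  19.3] ang 58.6 z 0.0469
shaft 104 px (304, 18) c [ 505.9 -210. ] sz [8.8 8.8] ang 58.5 z 0.0483
shaft 818 px (403, 57) c [ 563.8 -275.6] sz [33.4 31.3] ang 69.2 z 0.045
base 2938 px (303, 94) c [ 468.5 -265.2] sz [176.6  16.2] ang 58.7 z 0.0056
base 2972 px (333, 95) c [ 492.2 -279.4] sz [176.7  17.3] ang 58.3 z 0.0056
base 2624 px (293, 248) c [ 376.4 -381.9] sz [92.2 56.2] ang 0.1 z 0.0077
[ 0.44822894 -0.32674747  0.20149607] [ 0.28101915 -0.40592095  0.38643331] [-0.71  0.39  1.67  0.    1.08 -0.17]
d [-0.0022  0.0017 -0.0015] rv/row [ 0.0001 -0.0001  0.0056]
[0.0004, -0.0028, 0.0015]
```

View pics/w3.png

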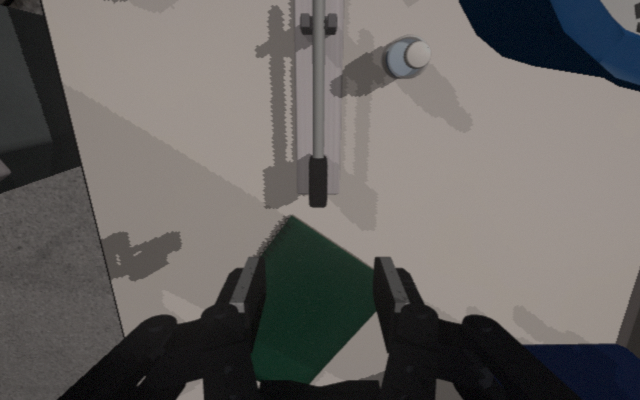

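The wrist view shows the black handle at (317,181) with its shaft running straight up the picture to (319,20), in line with the tool. The handle centre at (447,-326) mm fits the cradle.

Emit:
move_arm --travel '[[0,-0.0015,0.04],[0,0,0.045],[0,0,0.045],[0,0,0.035],[0,0,0.0145]]' --angular '[[0,0,0],[0,0,0],[0,0,0],[0,0,0],[0,0,0]]' --grip '[0.05,0.05,0.05,0.05,0.05]'

```text
clock: 9.25
tool_pos: [0.4458, -0.325, 0.0191]
tool_rot: [0.87, 0.493, -0.001, -0.002]
contact_force: [-0.7, 0.9, 0.8]
grip_width: 0.0502
grip_force: 0.0
```

Emit:
move_arm --travel '[[0,0,0],[0,0,0],[0,0,0],[0,0,0],[0,0,0]]' --angular '[[0,0,0],[0,0,0],[0,0,0],[0,0,0],[0,0,0]]' --grip '[0.005,0.005,0.005,0.005,0.005]' --force 60

```text
clock: 9.75
tool_pos: [0.4476, -0.3274, 0.0237]
tool_rot: [0.871, 0.492, 0.001, 0.001]
contact_force: [0.6, 2.3, 8.5]
grip_width: 0.0152
grip_force: 59.2
```

Emit:
move_arm --travel '[[0,0,0],[0,0,0]]' --angular '[[0,0,0],[0,0,0]]' --grip '[0.005,0.005]'

```text
clock: 9.95
tool_pos: [0.4476, -0.3275, 0.0237]
tool_rot: [0.871, 0.492, 0.001, 0.001]
contact_force: [0.5, 2.1, 8.6]
grip_width: 0.0156
grip_force: 59.3
```

Emit:
move_arm --travel '[[0,0,-0.015],[0,0,-0.025],[0,0,-0.03],[0,0,-0.0265],[0,0,-0.01]]' --angular '[[0,0,0],[0,0,0],[0,0,0],[0,0,0],[0,0,0]]' --grip '[0.005,0.005,0.005,0.005,0.005]'

```text
clock: 10.45
tool_pos: [0.4475, -0.3276, 0.132]
tool_rot: [0.871, 0.492, 0.001, 0.002]
contact_force: [-0.7, -0.1, -0.6]
grip_width: 0.0152
grip_force: 58.5
```

```bash
python3 - <<'E'
from h import *
s=arm.read_state();print(s["tool_pos"],s["contact_force"])
plan([.5334,-.2706,.130],84.76,6)
E
```

```text
[ 0.44749198 -0.32757053  0.13201423] [-0.71385204 -0.12202635 -0.64263233]
d [ 0.0859  0.057  -0.002 ] rv/row [ 0.0007  0.0003 -0.0751]
[0.0155, 0.0074, 0.0004]
[0.0149, 0.0085, 0.0004]
[0.0142, 0.0096, 0.0004]
[0.0135, 0.0106, 0.0004]
[0.0126, 0.0116, 0.0003]
[0.0117, 0.0125, 0.0003]
```

Emit:
move_arm --travel '[[0.0155,0.0075,0],[0.015,0.0085,0],[0.014,0.0095,0],[0.0135,0.0105,0],[0.0125,0.0115,0]]' --angular '[[0,0,-0.075],[0,0,-0.075],[0,0,-0.075],[0,0,-0.075],[0,0,-0.075]]' --grip '[0.005,0.005,0.005,0.005,0.005]'

```text
clock: 10.95
tool_pos: [0.5181, -0.279, 0.1283]
tool_rot: [0.763, 0.647, -0.0, -0.0]
contact_force: [-0.2, -0.3, -0.1]
grip_width: 0.0152
grip_force: 58.4
```

Emit:
move_arm --travel '[[0.0115,0.0125,0],[0,0,0],[0,0,0],[0,0,0]]' --angular '[[0,0,-0.075],[0,0,0],[0,0,0],[0,0,0]]' --grip '[0.005,0.005,0.005,0.005]'

```text
clock: 11.35
tool_pos: [0.5314, -0.2706, 0.1282]
tool_rot: [0.739, 0.673, -0.0, -0.0]
contact_force: [0.1, -0.5, -0.3]
grip_width: 0.0152
grip_force: 58.5
```

```bash
cat > rod.py <<'E'
from h import *
s=arm.read_state()
im,d,K,P,c=shot("wrist"); w=cloud(d,K,P); np.savez("w4",im=im,w=w); save("w4.png",im)
T=R.from_quat(s["tool_rot"]).as_matrix()
t=(w-np.array(s["tool_pos"]))@T   # tool coords
m=(abs(t[...,1])<.012)&(t[...,2]<0.005)&(t[...,2]>-.045)&(t[...,0]>-.05)&(t[...,0]<.2)
q=t[m]*1000
for a in range(-40,140,10):
    k=q[(q[:,0]>a)&(q[:,0]<a+10)]
    if len(k)>20:
        lo=k[k[:,2]<np.percentile(k[:,2],1)+2.5]
        print(a,len(k),"ymid",((np.percentile(k[:,1],2)+np.percentile(k[:,1],98))/2).round(2),"yw",np.ptp(np.percentile(k[:,1],[2,98])).round(1),"ztop",np.percentile(k[:,2],3).round(2))
print(s["tool_pos"],s["tool_rot"].round(4),s["contact_force"])
im,d,K,P,c=shot("top"); w=cloud(d,K,P)
near=(abs(w[...,0]-.545)<.06)&(w[...,1]<-.07)&(w[...,1]>-.33)
rects(w,near&(w[...,2]>.11)&(w[...,2]<.17),"top rod",8)
rects(w,(abs(w[...,0]-.557)<.06)&(abs(w[...,1]+.01)<.08)&(w[...,2]>.122)&(w[...,2]<.14),"top ears",8)
save("t4.png",cv2.resize(im[150:300,250:450],None,fx=3.5,fy=3.5))
E
python3 rod.py
```

```text
-30 51 ymid 0.03 yw 12.6 ztop -31.93
-20 800 ymid 0.11 yw 16.2 ztop -36.87
-10 1156 ymid 0.03 yw 18.5 ztop -41.92
0 1402 ymid 0.02 yw 20.6 ztop -42.89
10 1951 ymid 0.01 yw 23.4 ztop -42.78
20 1219 ymid -0.01 yw 14.0 ztop -31.51
30 631 ymid 0.09 yw 9.5 ztop -24.63
40 695 ymid -0.09 yw 9.6 ztop -24.62
50 737 ymid -0.11 yw 9.4 ztop -24.63
60 808 ymid 0.09 yw 9.5 ztop -24.7
70 877 ymid -0.08 yw 9.6 ztop -24.74
80 948 ymid -0.07 yw 9.3 ztop -24.69
90 1065 ymid -0.05 yw 9.7 ztop -24.76
100 823 ymid -0.05 yw 9.4 ztop -24.72
[ 0.53142011 -0.27061401  0.12822683] [ 7.395e-01  6.732e-01 -1.000e-04 -2.000e-04] [ 0.07207694 -0.5152776  -0.25411878]
top rod 34 px (312, 192) c [551.6 -72.2] sz [31.9  4.4] ang 0.6 z 0.133
top rod 285 px (358, 197) c [ 540.4 -171.9] sz [132.8  10. ] ang 84.8 z 0.1514
top ears 63 px (254, 186) c [562.7  52.2] sz [ 8.3 31.8] ang 84.1 z 0.1327
top ears 54 px (311, 192) c [551.5 -71.1] sz [ 7.6 32.1] ang 84.6 z 0.1329
```

Emit:
move_arm --travel '[[0,0.0015,0.015],[0,0,0.0134],[0.01,0,0],[0.01,0,0],[0,0,0]]' --angular '[[0,0,0],[0,0,0],[0,0,0],[0,0,0],[0,0,0]]' --grip '[0.005,0.005,0.005,0.005,0.005]'

```text
clock: 11.95
tool_pos: [0.5357, -0.249, 0.1]
tool_rot: [0.738, 0.674, 0.0, -0.0]
contact_force: [0.2, -0.6, -0.8]
grip_width: 0.0152
grip_force: 58.5
```

```bash
python3 rod.py | tail -8
```

```text
90 1062 ymid -0.06 yw 9.7 ztop -24.81
100 822 ymid -0.05 yw 9.5 ztop -24.82
[ 0.53565002 -0.24903153  0.10001267] [ 7.385e-01  6.743e-01  1.000e-04 -2.000e-04] [ 0.16448374 -0.61071687 -0.81367646]
top rod 35 px (312, 192) c [551.4 -72.6] sz [ 4.8 32. ] ang 84.6 z 0.1328
top rod 252 px (345, 196) c [ 545.  -147.3] sz [124.2  10.2] ang 84.8 z 0.1232
top ears 64 px (254, 186) c [562.7  52.1] sz [ 8.2 31.9] ang 84.6 z 0.1332
top ears 56 px (311, 192) c [551.5 -71.1] sz [ 7.7 32.1] ang 84.6 z 0.1329
top ears 8 px (319, 193) c [550.5 -87.7] sz [4.4 6.9] ang 89.9 z 0.1231
```

View pics/t4.png

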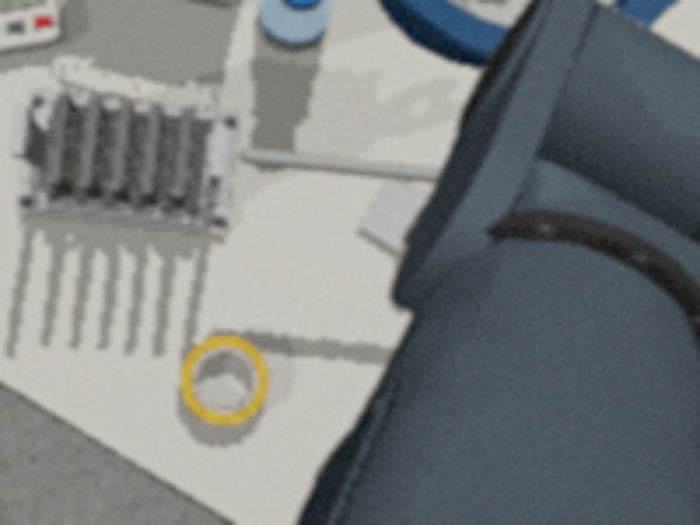

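The top view shows all five cassettes standing in the rack at (120,155). The rod tip at (245,157) is just short of the right ear and in line with it.

Emit:
move_arm --travel '[[0.006,0,0],[0.006,0,0],[0.006,0,0],[0.006,0,0],[0.006,0,0]]' --angular '[[0,0,0],[0,0,0],[0,0,0],[0,0,0],[0,0,0]]' --grip '[0.005,0.005,0.005,0.005,0.005]'

```text
clock: 12.55
tool_pos: [0.5382, -0.2201, 0.0999]
tool_rot: [0.739, 0.674, 0.0, 0.0]
contact_force: [0.1, -0.3, -0.7]
grip_width: 0.0153
grip_force: 58.6
```

Emit:
move_arm --travel '[[0.008,0,0],[0.008,0,0],[0.008,0,0],[0.008,0,0],[0,0,0]]' --angular '[[0,0,0],[0,0,0],[0,0,0],[0,0,0],[0,0,0]]' --grip '[0.005,0.005,0.005,0.005,0.005]'

```text
clock: 13.05
tool_pos: [0.5412, -0.1877, 0.0999]
tool_rot: [0.739, 0.674, 0.0, -0.0]
contact_force: [-0.3, 0.6, -1.0]
grip_width: 0.0152
grip_force: 58.6
```

```bash
python3 - <<'E'
from h import *
s=arm.read_state();print(s["tool_pos"],s["contact_force"],s["moment"])
im,d,K,P,c=shot("wrist"); w=cloud(d,K,P)
T=R.from_quat(s["tool_rot"]).as_matrix(); y=np.degrees(np.arctan2(T[1,0],T[0,0])); print("yaw",y)
rects(w,(abs(w[...,0]-.557)<.06)&(abs(w[...,1]+.01)<.09)&(w[...,2]>.127)&(w[...,2]<.14),"ears",40)
a=np.array(s["tool_pos"])[:2]*1000; print("rod x at y=-71.4:",a[0]+(-71.4-a[1])/np.tan(np.radians(y)),"at 52:",a[0]+(52-a[1])/np.tan(np.radians(y)))
E
```

```text
[ 0.54119323 -0.18772507  0.09988305] [-0.26294165  0.55177729 -0.97413765] [-0.02153661 -0.03247467  0.03013388]
yaw 84.78252961284551
rod x at y=-71.4: 551.8154098207999 at 52: 563.0836288677582
```

Emit:
move_arm --travel '[[0.012,0,0],[0.012,0,0],[0.012,0,0],[0.012,0,0],[0.006,0,0]]' --angular '[[0,0,0],[0,0,0],[0,0,0],[0,0,0],[0,0,0]]' --grip '[0.005,0.005,0.005,0.005,0.005]'

```text
clock: 13.6
tool_pos: [0.5461, -0.1336, 0.0999]
tool_rot: [0.739, 0.674, -0.0, -0.0]
contact_force: [-0.6, 0.1, 0.2]
grip_width: 0.0152
grip_force: 58.6
```

Emit:
move_arm --travel '[[0.005,0,0],[0.005,0,0],[0.005,0,0],[0.005,0,0],[0.005,0,0]]' --angular '[[0,0,0],[0,0,0],[0,0,0],[0,0,0],[0,0,0]]' --grip '[0.005,0.005,0.005,0.005,0.005]'

```text
clock: 14.1
tool_pos: [0.5484, -0.1099, 0.0999]
tool_rot: [0.739, 0.674, -0.0, -0.0]
contact_force: [0.6, -0.1, -0.6]
grip_width: 0.0154
grip_force: 58.5
```

```bash
python3 - <<'E'
from h import *
s=arm.read_state();print(s["tool_pos"],s["contact_force"],s["moment"])
im,d,K,P,c=shot("wrist"); save("w5.png",im)
im,d,K,P,c=shot("top"); w=cloud(d,K,P); 
rects(w,(abs(w[...,0]-.57)<.02)&(abs(w[...,1]-.08)<.04)&(w[...,2]>.10),"tip beyond far ear",3)
E
```

```text
[ 0.5483967  -0.10986228  0.09987457] [ 0.57485604 -0.13147318 -0.56684395] [-0.02726247  0.0326597   0.00835184]
tip beyond far ear 84 px (255, 186) c [563.8  48.7] sz [15. 29.] ang 84.7 z 0.1318
```

View pics/w5.png

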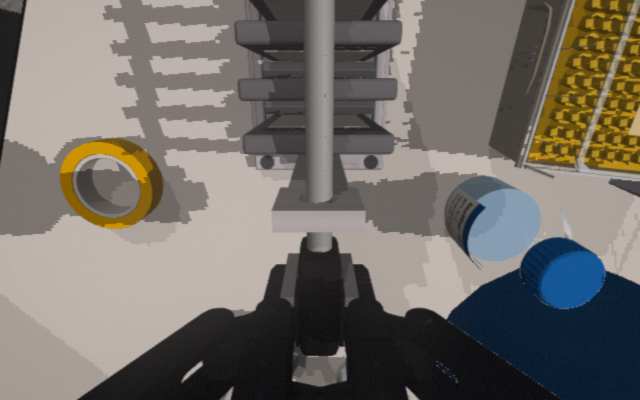

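The wrist view shows the shaft going through the right ear at (320,205), in the middle of the hole, with the handle face at (320,240) still about 12 mm short.

Emit:
move_arm --travel '[[0.004,0,0],[0.003,0,0],[0.002,0,0],[0.001,0,0],[0.001,0,0]]' --angular '[[0,0,0],[0,0,0],[0,0,0],[0,0,0],[0,0,0]]' --grip '[0.005,0.005,0.005,0.005,0.005]'

```text
clock: 14.7
tool_pos: [0.5494, -0.0991, 0.0999]
tool_rot: [0.739, 0.674, -0.0, 0.0]
contact_force: [0.0, -0.1, -1.6]
grip_width: 0.0151
grip_force: 58.6
```

Emit:
move_arm --travel '[[0.0005,0,0],[0.0005,0,0],[0,0,0]]' --angular '[[0,0,0],[0,0,0],[0,0,0]]' --grip '[0.005,0.005,0.005]'

```text
clock: 15.0
tool_pos: [0.5495, -0.0982, 0.0999]
tool_rot: [0.739, 0.674, 0.0, 0.0]
contact_force: [-0.6, -0.6, -0.8]
grip_width: 0.0153
grip_force: 58.5
```

Emit:
move_arm --travel '[[0.0005,0,0],[0.0005,0,0],[0.0005,0,0],[0,0,0]]' --angular '[[0,0,0],[0,0,0],[0,0,0],[0,0,0]]' --grip '[0.005,0.005,0.005,0.005]'

```text
clock: 15.4
tool_pos: [0.5496, -0.0973, 0.0999]
tool_rot: [0.739, 0.674, -0.0, 0.0]
contact_force: [-1.1, -5.3, -1.1]
grip_width: 0.0155
grip_force: 58.5
```

Emit:
move_arm --travel '[[0.0005,0,0.0005],[0,0,0.001],[0,0,0.001],[0,0,0],[0,0,0]]' --angular '[[0,0,0],[0,0,0],[0,0,0],[0,0,0],[0,0,0]]' --grip '[0.005,0.005,0.005,0.005,0.005]'

```text
clock: 15.9
tool_pos: [0.5501, -0.0973, 0.0979]
tool_rot: [0.739, 0.674, -0.0, 0.001]
contact_force: [-1.3, -8.2, 1.8]
grip_width: 0.015
grip_force: 59.0
```

Emit:
move_arm --travel '[[0,0,0],[0,0,0],[0,0,0],[0,0,0],[0,0,0]]' --angular '[[0,0,0],[0,0,0],[0,0,0],[0,0,0],[0,0,0]]' --grip '[0.05,0.05,0.05,0.05,0.05]'

```text
clock: 16.4
tool_pos: [0.5497, -0.0961, 0.0974]
tool_rot: [0.739, 0.674, 0.0, -0.0]
contact_force: [0.6, 0.5, 0.0]
grip_width: 0.0498
grip_force: 0.0
```

Emit:
move_arm --travel '[[0,0,-0.02],[0,0,-0.035],[0,0,-0.04],[-0.01,0,-0.03],[-0.02,0,0]]' --angular '[[0,0,0],[0,0,0],[0,0,0],[0,0,0],[0,0,0]]' --grip '[0.05,0.05,0.05,0.05,0.05]'

```text
clock: 16.9
tool_pos: [0.5487, -0.126, 0.2269]
tool_rot: [0.738, 0.674, 0.002, 0.003]
contact_force: [0.9, -0.1, -0.0]
grip_width: 0.0505
grip_force: 0.0
```

Emit:
move_arm --travel '[[0,0,0],[0,0,0],[0,0,0]]' --angular '[[0,0,0],[0,0,0],[0,0,0]]' --grip '[0.05,0.05,0.05]'

```text
clock: 17.2
tool_pos: [0.5466, -0.1254, 0.2217]
tool_rot: [0.739, 0.674, -0.0, -0.001]
contact_force: [-0.5, 0.2, -0.4]
grip_width: 0.0504
grip_force: 0.0
```

```bash
python3 - <<'E'
from h import *
im,d,K,P,c=shot("wrist"); save("w6.png",im); w=cloud(d,K,P); g=im.max(-1)<70
nr=(abs(w[...,0]-.557)<.06)
rects(w,nr&(w[...,2]>.1)&(w[...,2]<.1125),"cass",60)
rects(w,nr&(w[...,2]>.128)&(w[...,2]<.137),"ear/handle",40)
rects(w,nr&g&(w[...,2]>.118)&(w[...,2]<.14)&(w[...,1]<-.07),"handle",40)
a=np.array([.5518,-.0714]); Y=np.array([.0918,.9958])
v=(w[...,:2]-a)@Y*1000; u=(w[...,:2]-a)@np.array([Y[1],-Y[0]])*1000
for y0 in(-46,-40,-30,-20,-12,-7,20,60,100,128,132):
    k=w[(abs(u)<3)&(abs(v-y0)<3)&(w[...,2]>.09)]; 
    if len(k): print(y0,len(k),"z",np.median(k[:,2]).round(4))
k=v[(abs(u)<2.5)&(w[...,2]>.11)&(w[...,2]<.126)]; print("shaft v max",np.nanmax(k))
s=arm.read_state();print(s["tool_pos"],s["contact_force"])
E
```

```text
cass 291 px (293, 3) c [541.9   9. ] sz [ 3.5 24.6] ang 84.2 z 0.107
cass 284 px (345, 3) c [576.5   5.7] sz [ 3.5 23.8] ang 84.8 z 0.1071
cass 510 px (294, 32) c [540.3  -8.5] sz [ 7.8 24.5] ang 84.6 z 0.1075
cass 500 px (345, 32) c [575.  -11.8] sz [ 7.8 23.9] ang 84.7 z 0.1073
cass 461 px (294, 62) c [538.2 -27.8] sz [ 7.7 24.7] ang 84.8 z 0.1075
cass 419 px (344, 62) c [573.4 -31. ] sz [ 7.6 23.9] ang 84.9 z 0.1076
cass 414 px (295, 93) c [536.3 -47.8] sz [ 8.2 24.6] ang 84.6 z 0.1074
cass 405 px (344, 93) c [571.7 -51.1] sz [ 8.2 23.8] ang 84.4 z 0.1075
ear/handle 1809 px (319, 152) c [549.8 -93.1] sz [51.6 31.4] ang 84.8 z 0.1299
handle 1322 px (319, 164) c [549.2 -97.6] sz [41.2 17. ] ang 85.2 z 0.1293
-46 393 z 0.2979
-40 74 z 0.1299
-30 65 z 0.1296
-20 66 z 0.1297
-12 71 z 0.1297
-7 62 z 0.1295
20 71 z 0.1214
60 102 z 0.1212
shaft v max 78.05222292957288
[ 0.5467115  -0.12538424  0.22176238] [ 0.29095634 -0.72761808 -0.35352671]
```

View pics/w6.png

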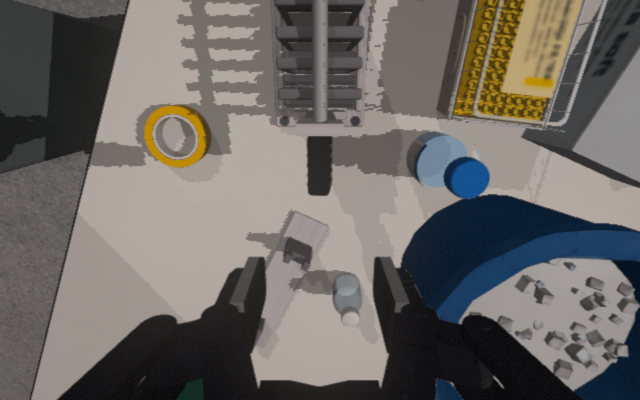

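The last wrist view shows the handle at (319,165) touching the right ear at (319,130), with the shaft level over the five cassettes. The measured handle centre, y = -97.6 mm, matches the expected -97.4 mm. The gripper is clear, so I'm handing in.

```bash
python3 -c "
from workcell import arm
print(arm.finish_job())"
```

```text
the job is handed in; nothing more can be done
None
```

I've handed the job in: the cassette is fully down in the empty slot, and the rod is through both ears with its handle up against the right-hand one, though I inferred its exit at the far ear from the measured positions and didn't see it.

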